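# Lock the drilling turntable in its loading position

### The arm

A 6-joint arm with a two-finger parallel gripper is mounted at the origin on the work surface. World frame = base frame: x ahead of the robot, y to its left, z up, the work surface at z = 0. Lengths are in m, angles in rad, forces in N, time in s.
With the tool pointing down it reaches from about 0.3 to 0.775 m from the base axis. Payload 14.6 kg.
Tool frame: the origin (TCP) lies at the very end of the fingers, on their centre line; the grasp point (between the pads) lies 19 mm behind it (bot.hold_point_z is the distance from the TCP to the grasp point, in m); x points along the fingers, y is the direction in which the jaws open and shut, and the axes are right-handed (so a half turn about x gives the same grasp; the last joint's range is limited). The gripper opens to 85 mm and grips with 20 to 120 N. Pads are 22 mm wide; open, the fingers measure 114 mm over their backs; the gripper's body (76 mm by 85 mm) begins 54 mm behind the grasp point. The pads swing forward as they close: fully open they stand 13 mm farther back than shut.
Start: joints at [1.102, 0.3, 1.521, -0, 1.321, -0.067], TCP at [0.215, 0.506, 0.231] pointing down, gripper open.
Joint ranges: [-3.03, 3.03], [-0.79, 2.21], [0.23, 2.52], [-1.04, 4.18], [0, 3.07], [-2.55, 2.55]. Speed limits (rad/s): [2.22, 2.22, 2.57, 3.14, 3.14, 3.14].

### API

Orientations are given as [roll, pitch, yaw] about the fixed x, y, z axes, in that order (R = Rz(yaw) Ry(pitch) Rx(roll)).
In Python, from plant import telemetry, optics, sign_off, bot gives the robot as it stands. The module is installed in compiled form; this text tells all that it offers.
- The arm moves only by the tool jog_arm, never from a script. Its argument "deltas" is text: rows parted by semicolons, each of 7 numbers parted by spaces: the shift along the tool's x, y, z in cm, then the turn, a rotation vector about the tool's x, y, z in rad, then the opening, from 0 (shut) to 1 (fully open). A call has 1 to 12 rows; each row is the pose to reach, as a shift and turn from the pose commanded when the call began, along the tool's axes at that moment; what a row does not reach only later rows make up. A row lasts 1/12 s, in which the tool goes at most 41.7 mm and 7.16 degrees, less where a joint would pass 70% of its speed; a pose out of reach is approached as far as the arm can. A call with a gripper value outside its range is refused whole. The fingers move at their own pace and stop on an object; "force" is the grip in N (left out, the last holds). Time passes only in rows, so rows that repeat a pose let the fingers close. It gives the time, the measured TCP pose, the force and the opening at its end, in the units of the state.
- telemetry.observe(): the state, without advancing time (a new reading comes with each control period).
- optics.grab_frame(name): name is "scene" or "top"; returns the picture (480x640x3 uint8, blue, green, red); there is no depth.
- optics.calibration(name): a dict with "vertical_fov" (degrees; the focal length in pixels is half the picture's height over the tangent of half this angle, whatever the lens; pixels are square), "cx", "cy" (the principal point, pixels), "origin" and "attitude" of the camera in the world. Camera axes: x right, y up, looking along -z (the intrinsics and any distortion apply to the point x, -y, -z); pixel columns grow to the right and rows downward; lengths in m; the calibration is good to about 2 mm. A picture is of the moment at which its call begins. calibration takes no time and is no camera call.
- sign_off(): hands the job in, once; it reports no verdict.
The state is a dict: "time_s": time; "joints": joint angles; "qd": joint speeds; "joint_efforts": joint torques, N m; "ee_pos": TCP position; "orientation": TCP orientation; "wrist_force": force on the tool from outside, world axes, zero at the start; "torque": the same for the moment, N m; "width": finger opening in m.
Only numpy, scipy, OpenCV 4.12 (cv2) and the standard library are available. Lean on these libraries where they do the work, as an engineer would, in place of code of your own. Each camera call takes 0.05 s, during which the arm holds its last target.

### The job

The turntable of the drilling fixture has been left part way round and must be locked before the flange on it is changed. Without gripping or lifting anything, push the turntable round by its upright handle with your fingertips, either way round, until the slot in its rim is in line with the locking bolt, then push the bolt fully home into the slot by its upright tab and take your hand away. Push gently, leave the flange sitting on its spigot, and do not knock the other things about.

Things in the scene. Friction and masses are not known exactly. Their poses are not given: they have to be found in the camera images.
- fixture: Rotary drilling fixture, fixed on the bench: green-grey cast base plate, 20 mm high, x -115 to +115 and y -215 to +115 mm in its own frame. Origin: on the bench surface (z = 0), on the turntable's axis; z up. The locking bolt is on its -y side and goes home towards +y. Hold-down bolts, tops 32 mm up, at x +-97, y +97 and -197 mm. Base clear for the fingers behind the tab (y below -190 mm).
- guide_top (a point): Middle of the top of the bolt's guide block, 68 mm above the bench (screw heads to 72 mm), 129 mm from the turntable's axis on the fixture's -y axis; the block is 45 mm (x) by 42 mm (y). The bolt slides through it.
- turntable (a joint): Turn of the turntable (rad), positive anticlockwise from above; 0 or a whole turn: slot exactly in line with the bolt. Turns either way without stops; dry friction of 0.22 N m (3 N at the handle) keeps it where it is left. Steel disc 200 mm in diameter, 16 mm thick, top face 61 mm above the bench, one slot in its rim and, opposite it, an upright handle. Small dark holes in the face are tapped holes.
- slot_mouth (a point): Middle of the slot's mouth: at the rim, 100 mm from the turntable's axis, level with the top face (61 mm above the bench); turns with the disc. The slot is open, 20 mm wide, 20 mm deep (radially), chamfered 3 mm each side. The rim stops the bolt unless the slot is in line within about 8 mm; the bolt's tapered nose takes up the rest.
- handle_foot (a point): Upright black handle fixed on the turntable, 18 mm in diameter (22 mm collar in its lowest 6 mm), 40 mm tall, so its top is 101 mm above the bench; 78 mm from the turntable's axis, directly opposite the slot. This point: centre of its foot, on the disc's top face (61 mm above the bench).
- lock_bolt (a joint): Travel of the locking bolt (m): 0 fully withdrawn, 0.028 fully home, where it stops. Positive is towards the turntable's axis. It stays where it is left; about 3 N moves it, up to 7 N while the nose centres the slot. Steel bar 16 mm wide, 14 mm high, its middle 53 mm above the bench; the nose tapers to 6 mm wide over its last 8 mm. Withdrawn, the nose is 110 mm from the turntable's axis, home it is 82 mm from it.
- tab_face (a point): Where a finger pushes the bolt's upright tab: middle of its outer face (the one away from the turntable), 83 mm above the bench, on the bolt's centre line, 188 mm from the turntable's axis with the bolt withdrawn. The steel tab stands at the bolt's outer end: 36 mm wide across the bolt, 10 mm thick, from 46 to 102 mm above the bench.
- flange: Steel flange, the workpiece, sitting loose over the turntable's central spigot: 84 mm in diameter and 12 mm thick, with a hub 52 mm in diameter, 26 mm high in all (top 87 mm above the bench; the spigot ends 93 mm above it). Origin: centre of its underside, which rests on the turntable's face 61 mm above the bench. It may turn with the table, but stays seated.
- spare_flange: A second such flange, lying on the bench to the left. Origin: centre of its underside. Leave alone.
- clamp_nut: Steel hexagon nut, 34 mm over corners, 18 mm high, lying on the fixture's base beside the bolt guide (+x side). Origin: centre of its underside, 20 mm above the bench. Leave alone.
- strap_clamp: Slotted steel clamping strap 32 by 74 by 12 mm, lying on the fixture's base beside the bolt guide (-x side). Origin: centre of its underside, 20 mm above the bench. Leave alone.
- paste_tin: Closed grey tin 74 mm in diameter, 75 mm high, standing on the bench to the left. Origin: centre of its underside. Leave alone.
- wrench: Steel spanner, 200 mm long, 8 mm thick, lying on the bench to the right. Origin: middle of its underside. Leave alone.
- brush: Chip brush with a wooden handle, 190 mm long, 20 mm thick, lying on the bench to the right. Origin: middle of its underside. Leave alone.
- square: Engineer's square lying on the bench to the right: stock 20 by 75 by 18 mm, blade reaching 115 mm. Origin: under the middle of the stock. Leave alone.
Not all that is in view belongs to the job. Leave any blue, brown or green look-alike of the flange alone.

How it is judged:
On the way, in this order (a step that is already met when the one before it is completed fails the run):
1. the slot is brought in line with the bolt (within 6 mm at the rim) (x of slot_mouth in the frame of fixture between -0.006 and 0.006 m and y of slot_mouth in the frame of fixture below -0.09 m), for 0.1 s.
2. the bolt is pushed home into the slot (value of joint lock_bolt above 0.025 m), for 0.2 s.
At the end, for the whole second after the job is handed in: The bolt is home (at least 25 of its 28 mm of travel), its nose in the slot, the slot in line with it within 6 mm at the rim; turntable and bolt at rest; the flange still seated on its spigot; the other things not moved (all of step 1 and value of joint lock_bolt above 0.025 m and z of flange in the frame of fixture between 0.057 and 0.065 m and horizontal distance between flange and fixture below 0.008 m and velocity of joint turntable between -0.1 and 0.1 rad/s and velocity of joint lock_bolt between -0.01 and 0.01 m/s); the robot touches nothing.
It fails at once if the flange is lifted off its seat (more than 8 mm) (z of flange in the frame of fixture above 0.069 m).
It fails at once if the handle is gripped or forced (over 38 N on it) (contact force between the fingers and turntable above 38 N).
It fails at once if the tab is gripped or forced (over 38 N on it) (contact force between the fingers and lock_bolt above 38 N).
It fails at once if one of the other loose things is knocked about or lifted (moved more than 25 mm) (distance of any of spare_flange, clamp_nut, strap_clamp, paste_tin, wrench, brush, square from where it was at the start of the episode above 0.025 m).
It also fails if it takes over 64 s, if anything falls off the work surface, if the arm or the gripper's body presses on something with over 40 N, if the wrist force passes 120 N, or if a joint passes its speed limit or range.

## Working session

There is one attempt and no reset: what is moved stays moved. The work goes in short steps, Python scripts to look and compute and a tool call to move; the robot and the scene stay as the last step left them, time stands still between calls to the robot, and variables do not carry over. Pictures are saved under pics/ and viewed, and the job is handed in when it is done.

Besides the shell and the picture viewer there is one more tool, called after ">>>" as name(argument=value, ...), one argument or row to a line, values as JSON. jog_arm: Moves the arm, as the interface text tells. Its arguments: {"type":"object","properties":{"deltas":{"type":"string"},"force":{"type":"number"}},"required":["deltas"]}

```bash
mkdir -p pics
python3 - <<'E'
from plant import telemetry, optics, bot
import cv2
s=telemetry.observe();print({k:(v if not hasattr(v,'round') else v) for k,v in s.items()})
for n in("scene","top"):
    print(n,optics.calibration(n)); cv2.imwrite(f"pics/{n}0.png",optics.grab_frame(n))
E
```

```text
{'time_s': 0.0, 'joints': array([ 1.10241744e+00,  3.00502341e-01,  1.52162031e+00,  3.35907451e-05,
        1.32066197e+00, -6.65852225e-02]), 'qd': array([ 3.57492304e-04,  2.05874181e-05, -1.37310215e-04, -3.35740728e-04,
       -1.24203054e-03,  6.21197525e-04]), 'joint_efforts': array([-1.49192223e-03, -5.43515253e+01, -3.61769772e+01, -1.01851276e-04,
        4.06383653e-03,  2.60127945e-05]), 'ee_pos': array([0.21496828, 0.50599029, 0.23068757]), 'orientation': array([-1.66467043,  1.56960392, -2.06647242]), 'wrist_force': array([ 0.2092146 , -0.54236292,  0.47856306]), 'torque': array([-0.00615412, -0.02162748, -0.01498814]), 'width': 0.08540365080282583}
scene {'vertical_fov': 50.77661648903032, 'cx': 308.815366440601, 'cy': 244.79718676921837, 'origin': array([ 1.21495412, -0.15929857,  0.99342161]), 'attitude': array([ 0.6702187 , -0.00747911,  1.39812495])}
top {'vertical_fov': 46.733425899139746, 'cx': 308.6263056257039, 'cy': 237.58998951837503, 'origin': array([ 0.31609121, -0.01409863,  1.24569636]), 'attitude': array([ 0.18207577, -0.01495976, -1.5689143 ])}
```

View pics/scene0.png

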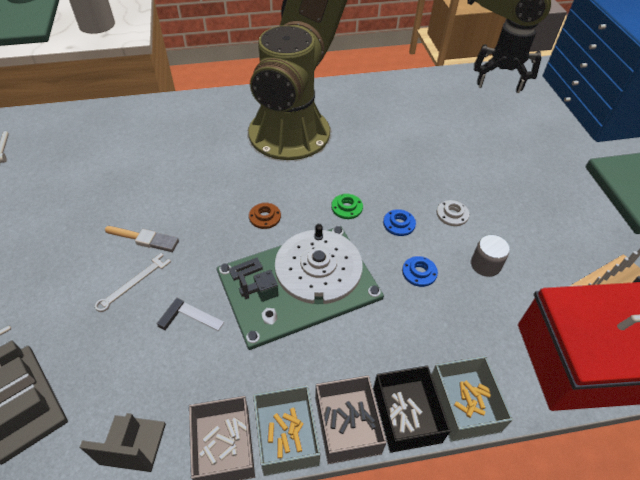

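View pics/top0.png

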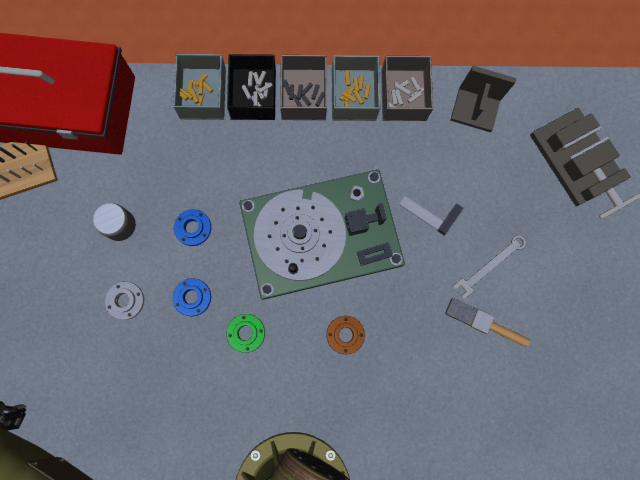

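```bash
cat > h.py <<'E'
import numpy as np, cv2
from scipy.spatial.transform import Rotation as R
from plant import telemetry, optics, bot
def cam(n):
    c=optics.calibration(n); f=240/np.tan(np.radians(c["vertical_fov"])/2)
    return c,f,R.from_euler('xyz',c["attitude"]).as_matrix()
def ray(n,px,z):
    c,f,M=cam(n); px=np.atleast_2d(px).astype(float)
    d=np.c_[(px[:,0]-c["cx"])/f,-(px[:,1]-c["cy"])/f,-np.ones(len(px))]@M.T
    o=np.array(c["origin"]); return o+d*((z-o[2])/d[:,2])[:,None]
def proj(n,P):
    c,f,M=cam(n); q=(np.atleast_2d(P)-c["origin"])@M
    return np.c_[c["cx"]+f*q[:,0]/-q[:,2], c["cy"]-f*q[:,1]/-q[:,2]]
E
python3 - <<'E'
from h import *
a=cv2.imread("pics/top0.png")[160:310,230:420]; cv2.imwrite("pics/topc.png",cv2.resize(a,None,fx=4,fy=4,interpolation=cv2.INTER_CUBIC))
a=cv2.imread("pics/scene0.png")[215:350,205:395]; cv2.imwrite("pics/scenec.png",cv2.resize(a,None,fx=4,fy=4,interpolation=cv2.INTER_CUBIC))
print(proj("top",[[0,0,0]]),proj("scene",[[0,0,0],[.215,.506,.231]]), proj("top",[.215,.506,.231]))
E
```

```text
[[292.76997547 492.77140827]] [[289.34337899 132.18992154]
 [497.14563367  92.77150788]] [[  2.65260929 398.03780144]]
```

View pics/topc.png

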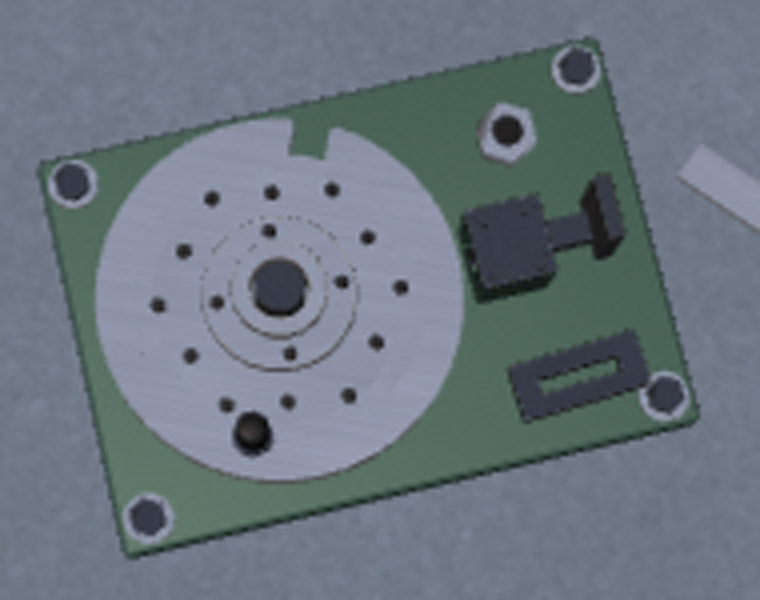

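View pics/scenec.png

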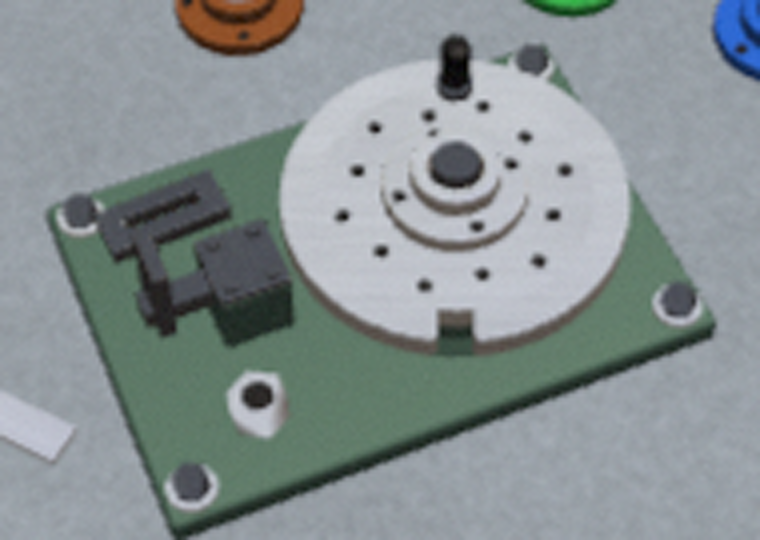

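```bash
cat >> h.py <<'E'
def fit(L,W):
    L=np.array(L,float);W=np.array(W,float);a=L.mean(0);b=W.mean(0)
    l=L-a;w=W-b; th=np.arctan2((l[:,0]*w[:,1]-l[:,1]*w[:,0]).sum(),(l*w).sum())
    M=np.array([[np.cos(th),-np.sin(th)],[np.sin(th),np.cos(th)]]); t=b-M@a
    return th,t,M,np.linalg.norm(W-(L@M.T+t),axis=1)
E
python3 - <<'E'
from h import *
L=[[.097,.097],[.097,-.197],[-.097,.097],[-.097,-.197]]
T=np.array([[72,183],[576,67],[149,517],[665,395]])/4-.375+[230,160]
S=np.array([[680,298],[191,482],[533,60],[79,213]])/4-.375+[205,215]
for n,p in(("top",T),("scene",S)):
    th,t,M,r=fit(L,ray(n,p,.032)[:,:2]); print(n,th,t,r)
    g=lambda q,z: ((ray(n,q,z)[:,:2]-t)@M)
    if n=="top":
        c=lambda *q: np.array(q)/4-.375+[230,160]
        q=[("slot",c(311,123),.061),("handle top",c(253,431),.101),("spigot",c(279,287),.093),("nut",c(508,130),.038)]
    else:
        c=lambda *q: np.array(q)/4-.375+[205,215]
        q=[("slot",c(456,333),.061),("handle top",c(456,45),.101),("spigot",c(456,163),.093)]
    for a,b,z in q: print(a,ray(n,b,z),g(b,z))
E
```

```text
top 0.23829202549329054 [ 0.54151661 -0.01142197] [0.00079549 0.00089502 0.00134429 0.00082008]
slot [[ 0.64002766 -0.02845592  0.061     ]] [[ 0.09170664 -0.03980549]]
handle top [[0.46393282 0.00172878 0.101     ]] [[-0.07228732  0.03109228]]
spigot [[ 0.5416443  -0.01135982  0.093     ]] [[1.38758281e-04 3.02551136e-05]]
nut [[ 0.64291458 -0.13945143  0.038     ]] [[ 0.06831224 -0.14834598]]
scene 0.24112703670635469 [ 0.54656811 -0.01319636] [0.00078847 0.0011646  0.00092404 0.00110935]
slot [[ 0.63656257 -0.0297098   0.061     ]] [[ 0.08344751 -0.03752613]]
handle top [[0.4678262 0.0008959 0.101    ]] [[-0.07309867  0.03248791]]
spigot [[ 0.54638459 -0.01359828  0.093     ]] [[-0.00027418 -0.00034647]]
```

```bash
cat >> h.py <<'E'
def tool():
    s=telemetry.observe(); return np.array(s["ee_pos"]),R.from_euler('xyz',s["orientation"]).as_matrix(),s
C=np.array([.543,-.012]); TH=.239
def F(x,y): # fixture->world xy
    return C+np.array([np.cos(TH)*x-np.sin(TH)*y,np.sin(TH)*x+np.cos(TH)*y])
def delta(p,yaw,p0=None,M0=None):
    # yaw: world heading of tool y axis, tool x straight down
    if p0 is None: p0,M0,_=tool()
    y=np.array([np.cos(yaw),np.sin(yaw),0]);x=np.array([0,0,-1.]);M=np.c_[x,y,np.cross(x,y)]
    return np.round((M0.T@(np.array(p)-p0))*100,2),np.round(R.from_matrix(M0.T@M).as_rotvec(),3)
E
python3 - <<'E'
from h import *
p,M,s=tool();print(M.round(3)); yaw=np.arctan2(M[1,1],M[0,1]);print("yaw",yaw,"j1+",s["joints"][[0,5]])
print(F(-.0723,.0311),F(0,.078))
a=np.radians(156.7)+TH; 
for k in(0,1,2,3):
  yw=(a+np.pi/2+k*np.pi/2+np.pi)%(2*np.pi)-np.pi; print(k,yw,delta([.466,-.036,.16],yw))
E
```

```text
[[-0.     0.391  0.92 ]
 [-0.001  0.92  -0.391]
 [-1.    -0.001 -0.   ]]
yaw 1.1690041940231615 j1+ [ 1.10238045 -0.06662198]
[0.46539277 0.00110032] [0.52453497 0.06378286]
0 -1.738458042509576 (array([  7.12, -40.06,  44.3 ]), array([2.907e+00, 1.000e-03, 0.000e+00]))
1 -0.16766171571467936 (array([  7.12, -40.06,  44.3 ]), array([1.337e+00, 1.000e-03, 1.000e-03]))
2 1.4031346110802172 (array([  7.12, -40.06,  44.3 ]), array([-0.234, -0.   ,  0.001]))
3 2.9739309378751138 (array([  7.12, -40.06,  44.3 ]), array([-1.805e+00, -1.000e-03,  1.000e-03]))
```

>>> jog_arm(
  deltas="0 -40 44.3 1.337 0 0 0;0 -40 44.3 1.337 0 0 0;0 -40 44.3 1.337 0 0 0;0 -40 44.3 1.337 0 0 0;0 -40 44.3 1.337 0 0 0;0 -40 44.3 1.337 0 0 0;0 -40 44.3 1.337 0 0 0;0 -40 44.3 1.337 0 0 0;0 -40 44.3 1.337 0 0 0;0 -40 44.3 1.337 0 0 0;0 -40 44.3 1.337 0 0 0;0 -40 44.3 1.337 0 0 0",
  force=20,
)

```text
time_s: 1.1
ee_pos: [0.4259, 0.0506, 0.2314]
orientation: [2.005, 1.571, 0.261]
wrist_force: [0.3, 0.7, 0.3]
width: 0.0
```

Run:
```python
from h import *
p,M,s=tool();print(p,s["joints"],delta([.466,-.036,.16],-.168))
```

```text
[0.42587815 0.05055226 0.23136371] [3.26688855e-02 2.57040138e-02 1.83974853e+00 6.31681057e-05
 1.27587948e+00 2.06636203e-01] (array([7.14, 5.45, 7.83]), array([-0.006, -0.   , -0.   ]))
```

>>> jog_arm(
  deltas="0 5.5 7.8 0 0 0 0;0 5.5 7.8 0 0 0 0;0 5.5 7.8 0 0 0 0;6 5.5 7.8 0 0 0 0;6 5.5 7.8 0 0 0 0;6 5.5 7.8 0 0 0 0;6 5.5 7.8 0 0 0 0",
)

```text
time_s: 1.68
ee_pos: [0.4665, -0.0332, 0.1713]
orientation: [-1.553, 1.569, 2.991]
wrist_force: [0.2, 0.6, 2.1]
width: -0.0002
```

Run:
```python
from h import *
p,M,s=tool();print(p,s["joints"],s["wrist_force"],delta([.466,-.034,.075],-.168))
for n in("scene","top"):
    im=optics.grab_frame(n); x,y=(190,170) if n=="scene" else (220,130)
    cv2.imwrite(f"pics/{n}1.png",cv2.resize(im[y:y+190,x:x+200],None,fx=3,fy=3,interpolation=cv2.INTER_CUBIC))
    print((proj(n,p)-[x,y])*3)
```

```text
[ 0.46654921 -0.03319678  0.17125958] [-1.49365633e-01  1.80694382e-01  1.81678983e+00  1.94794871e-06
  1.14570407e+00  1.84401490e-02] [0.1893564  0.64719319 2.06174391] (array([ 9.63, -0.03,  0.09]), array([0.   , 0.   , 0.002]))
[[342.15577432 110.01333951]]
[[270.96160011 394.47423624]]
```

View pics/scene1.png

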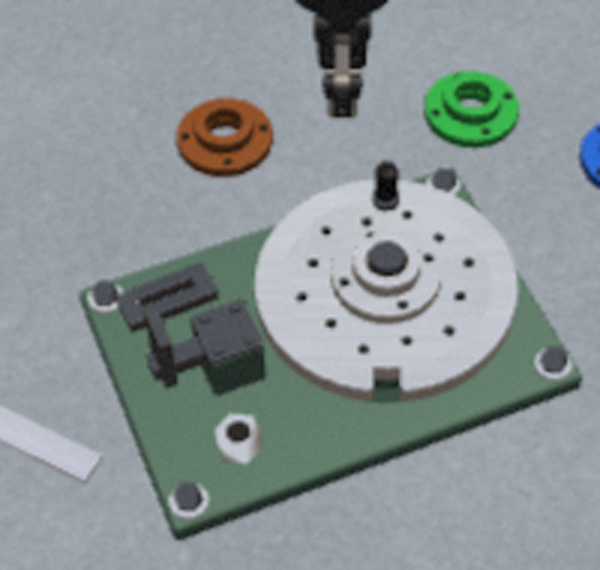

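View pics/top1.png

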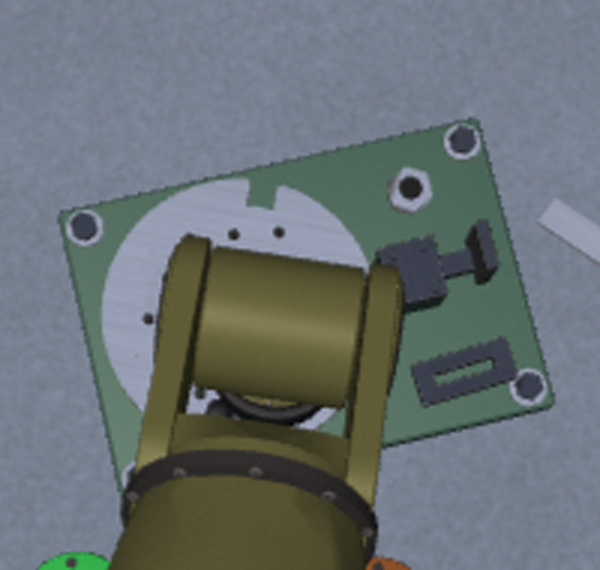

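>>> jog_arm(
  deltas="4 0 0 0 0 0 0;7 0 0 0 0 0 0;9.5 0 0 0 0 0 0;9.5 0 0 0 0 0 0;9.5 0 0 0 0 0 0",
)

```text
time_s: 2.2
ee_pos: [0.4672, -0.0333, 0.0773]
orientation: [1.835, 1.571, 0.096]
wrist_force: [-0.2, -0.3, 0.6]
width: -0.0001
```

Run:
```python
from h import *
p,M,s=tool();print(p,s["wrist_force"])
im=optics.grab_frame("scene"); x,y=(240,170)
cv2.imwrite(f"pics/scene2.png",cv2.resize(im[y:y+140,x:x+140],None,fx=4,fy=4,interpolation=cv2.INTER_CUBIC))
```

```text
[ 0.46719681 -0.03327952  0.077304  ] [-0.18444116 -0.27907627  0.59191973]
```

View pics/scene2.png

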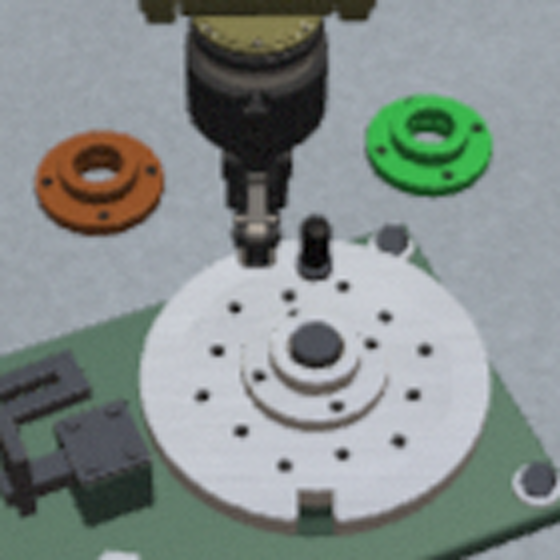

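```bash
cat >> h.py <<'E'
def arc(angs,d=.020,r=.078,z=.076):
    p0,M0,_=tool()
    for a in angs:
        a=np.radians(a);u=np.array([np.cos(a),np.sin(a)]);t=np.array([np.sin(a),-np.cos(a)])
        q=C+r*u-d*t
        v,w=delta([*q,z],a-np.pi,p0,M0); print(np.degrees(a).round(1),v,w)
E
python3 - <<'E'
from h import *
arc([176,172,170,168,166,164,162,160,158,156,154,152])
E
```

```text
176.0 [ 0.22 -0.51 -0.61] [-0.098  0.    -0.002]
172.0 [ 0.22 -0.69 -1.15] [-0.028 -0.    -0.002]
170.0 [ 0.22 -0.76 -1.42] [ 0.007 -0.    -0.002]
168.0 [ 0.22 -0.82 -1.69] [ 0.042 -0.    -0.002]
166.0 [ 0.22 -0.88 -1.97] [ 0.077 -0.    -0.002]
164.0 [ 0.22 -0.92 -2.25] [ 0.112 -0.    -0.002]
162.0 [ 0.22 -0.96 -2.53] [ 0.146 -0.    -0.002]
160.0 [ 0.22 -0.98 -2.81] [ 0.181 -0.    -0.002]
158.0 [ 0.22 -0.99 -3.09] [ 0.216 -0.    -0.002]
156.0 [ 0.22 -1.   -3.37] [ 0.251 -0.    -0.002]
154.0 [ 0.22 -0.99 -3.65] [ 0.286 -0.    -0.002]
152.0 [ 0.22 -0.98 -3.93] [ 0.321 -0.    -0.002]
```

>>> jog_arm(
  deltas="0 -0.5 -0.6 -0.05 0 0 0;0 -0.7 -1.0 -0.02 0 0 0;0 -0.75 -1.2 0 0 0 0;0 -0.75 -1.4 0.01 0 0 0;0 -0.8 -1.7 0.04 0 0 0;0 -0.9 -2.0 0.08 0 0 0;0 -0.9 -2.25 0.11 0 0 0;0 -0.95 -2.5 0.145 0 0 0",
)

```text
time_s: 2.92
ee_pos: [0.4625, -0.0075, 0.0776]
orientation: [1.572, 1.568, -0.313]
wrist_force: [0.8, -2.3, 1.8]
width: -0.0
```

Run:
```python
from h import *
p,M,s=tool();print(p,s["wrist_force"])
im=optics.grab_frame("scene"); x,y=(240,170)
cv2.imwrite(f"pics/scene3.png",cv2.resize(im[y:y+140,x:x+140],None,fx=4,fy=4,interpolation=cv2.INTER_CUBIC))
arc(range(160,136,-2))
```

```text
[ 0.46249198 -0.00747725  0.07763096] [ 0.78040916 -2.25847354  1.81933183]
160.0 [ 0.15 -0.05 -0.29] [ 0.032 -0.    -0.002]
158.0 [ 0.15 -0.11 -0.57] [ 0.067 -0.    -0.002]
156.0 [ 0.15 -0.15 -0.85] [ 0.102 -0.    -0.002]
154.0 [ 0.15 -0.19 -1.12] [ 0.136 -0.    -0.002]
152.0 [ 0.15 -0.22 -1.4 ] [ 0.171 -0.    -0.002]
150.0 [ 0.15 -0.23 -1.69] [ 0.206 -0.    -0.002]
148.0 [ 0.15 -0.24 -1.97] [ 0.241 -0.001 -0.002]
146.0 [ 0.15 -0.24 -2.25] [ 0.276 -0.001 -0.002]
144.0 [ 0.15 -0.23 -2.53] [ 0.311 -0.001 -0.002]
142.0 [ 0.15 -0.21 -2.81] [ 0.346 -0.001 -0.002]
140.0 [ 0.15 -0.17 -3.09] [ 0.381 -0.001 -0.002]
138.0 [ 0.15 -0.13 -3.37] [ 0.416 -0.001 -0.002]
```

View pics/scene3.png

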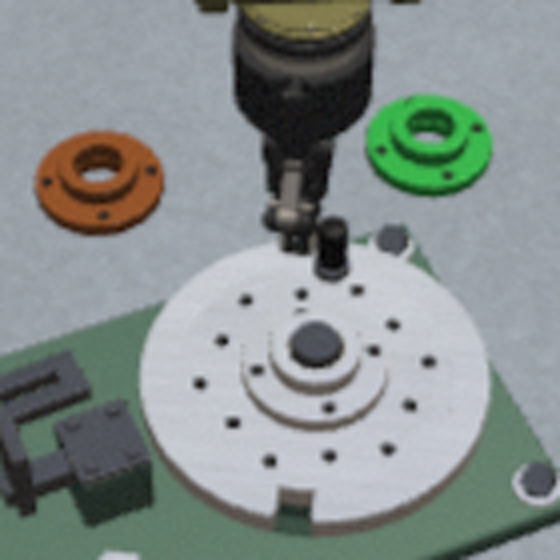

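>>> jog_arm(
  deltas="0 0.1 -0.3 0.03 0 0 0;0 0.1 -0.6 0.065 0 0 0;0 0.15 -0.85 0.1 0 0 0;0 0.15 -1.1 0.135 0 0 0;0 0.1 -1.4 0.17 0 0 0;0 0.1 -1.7 0.205 0 0 0;0 0.1 -1.95 0.24 0 0 0;0 0.1 -2.25 0.275 0 0 0;0 0.1 -2.55 0.31 0 0 0;0 0.1 -2.8 0.345 0 0 0;0 0.15 -3.1 0.38 0 0 0;0 0.2 -3.35 0.415 0 0 0",
)

```text
time_s: 3.97
ee_pos: [0.4741, 0.0239, 0.077]
orientation: [1.415, 1.57, -0.885]
wrist_force: [-2.4, -2.5, -0.1]
width: 0.0
```

Run:
```python
from h import *
p,M,s=tool();print(p,s["wrist_force"])
im=optics.grab_frame("scene"); x,y=(240,170)
cv2.imwrite(f"pics/scene4.png",cv2.resize(im[y:y+140,x:x+140],None,fx=4,fy=4,interpolation=cv2.INTER_CUBIC))
arc(range(138,112,-2))
```

```text
[0.47405396 0.02391532 0.07696918] [-2.37696046 -2.47330362 -0.10180613]
138.0 [ 0.1  -0.27  0.1 ] [ 0.001 -0.    -0.001]
136.0 [ 0.1  -0.34 -0.18] [ 0.036 -0.    -0.001]
134.0 [ 0.1  -0.39 -0.45] [ 0.071 -0.    -0.001]
132.0 [ 0.1  -0.44 -0.73] [ 0.106 -0.    -0.001]
130.0 [ 0.1  -0.47 -1.01] [ 0.141 -0.001 -0.001]
128.0 [ 0.1  -0.5  -1.29] [ 0.176 -0.001 -0.001]
126.0 [ 0.1  -0.52 -1.57] [ 0.211 -0.001 -0.001]
124.0 [ 0.1  -0.52 -1.85] [ 0.246 -0.001 -0.001]
122.0 [ 0.1  -0.52 -2.13] [ 0.281 -0.001 -0.001]
120.0 [ 0.1  -0.51 -2.41] [ 0.316 -0.001 -0.001]
118.0 [ 0.1  -0.48 -2.69] [ 0.351 -0.001 -0.001]
116.0 [ 0.1  -0.45 -2.97] [ 0.385 -0.001 -0.001]
114.0 [ 0.1  -0.41 -3.25] [ 0.42  -0.001 -0.001]
```

View pics/scene4.png

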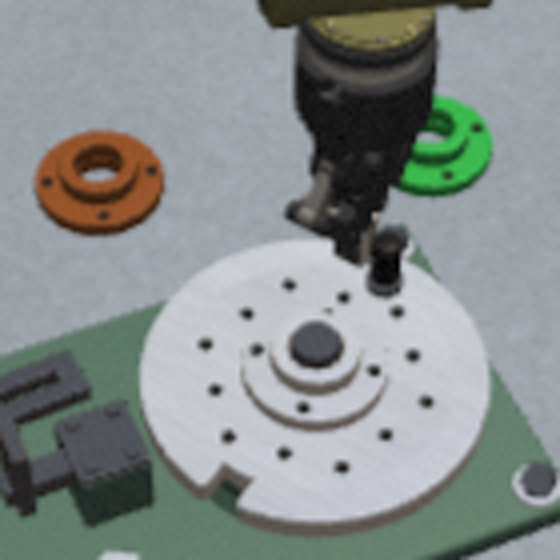

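>>> jog_arm(
  deltas="0 -0.05 -0.2 0.035 0 0 0;0 -0.1 -0.45 0.07 0 0 0;0 -0.1 -0.75 0.105 0 0 0;0 -0.15 -1.0 0.14 0 0 0;0 -0.15 -1.3 0.175 0 0 0;0 -0.2 -1.6 0.21 0 0 0;0 -0.2 -1.85 0.245 0 0 0;0 -0.2 -2.15 0.28 0 0 0;0 -0.2 -2.4 0.315 0 0 0;0 -0.15 -2.7 0.35 0 0 0;0 -0.15 -2.7 0.35 0 0 0",
)

```text
time_s: 4.93
ee_pos: [0.4912, 0.0453, 0.0769]
orientation: [2.762, 1.57, 0.113]
wrist_force: [0.2, 0.0, 1.3]
width: 0.0002
```

Run:
```python
from h import *
p,M,s=tool();print(p,s["wrist_force"])
im=optics.grab_frame("scene"); x,y=(215,205)
cv2.imwrite(f"pics/scene5.png",cv2.resize(im[y:y+130,x:x+160],None,fx=5,fy=5-.4,interpolation=cv2.INTER_CUBIC)) if 0 else cv2.imwrite(f"pics/scene5.png",cv2.resize(im[y:y+120,x:x+160],None,fx=5,fy=5,interpolation=cv2.INTER_CUBIC))
arc(range(118,98,-1))
```

```text
[0.4912023  0.04529959 0.07690594] [0.15207227 0.03775684 1.27384894]
118.0 [ 0.08 -0.31  0.1 ] [ 0.006 -0.001 -0.   ]
117.0 [ 0.08 -0.34 -0.03] [ 0.023 -0.001 -0.   ]
116.0 [ 0.08 -0.37 -0.17] [ 0.041 -0.001 -0.   ]
115.0 [ 0.08 -0.4  -0.31] [ 0.058 -0.001 -0.   ]
114.0 [ 0.08 -0.43 -0.45] [ 0.076 -0.001 -0.   ]
113.0 [ 0.08 -0.45 -0.59] [ 0.093 -0.001 -0.   ]
112.0 [ 0.08 -0.47 -0.72] [ 0.111 -0.001 -0.   ]
111.0 [ 0.08 -0.49 -0.86] [ 0.128 -0.001 -0.   ]
110.0 [ 0.08 -0.51 -1.  ] [ 0.145 -0.001 -0.   ]
109.0 [ 0.08 -0.52 -1.14] [ 0.163 -0.001 -0.   ]
108.0 [ 0.08 -0.53 -1.28] [ 0.18  -0.001 -0.   ]
107.0 [ 0.08 -0.54 -1.42] [ 0.198 -0.001 -0.   ]
106.0 [ 0.08 -0.55 -1.56] [ 0.215 -0.001 -0.   ]
105.0 [ 0.08 -0.55 -1.7 ] [ 0.233 -0.001 -0.   ]
104.0 [ 0.08 -0.55 -1.85] [ 0.25  -0.001 -0.   ]
103.0 [ 0.08 -0.55 -1.99] [ 0.268 -0.001 -0.   ]
102.0 [ 0.08 -0.55 -2.13] [ 0.285 -0.001 -0.   ]
101.0 [ 0.08 -0.54 -2.27] [ 0.303 -0.001 -0.   ]
100.0 [ 0.09 -0.53 -2.41] [ 0.32  -0.001 -0.   ]
99.0 [ 0.09 -0.52 -2.55] [ 0.337 -0.001 -0.   ]
```

View pics/scene5.png

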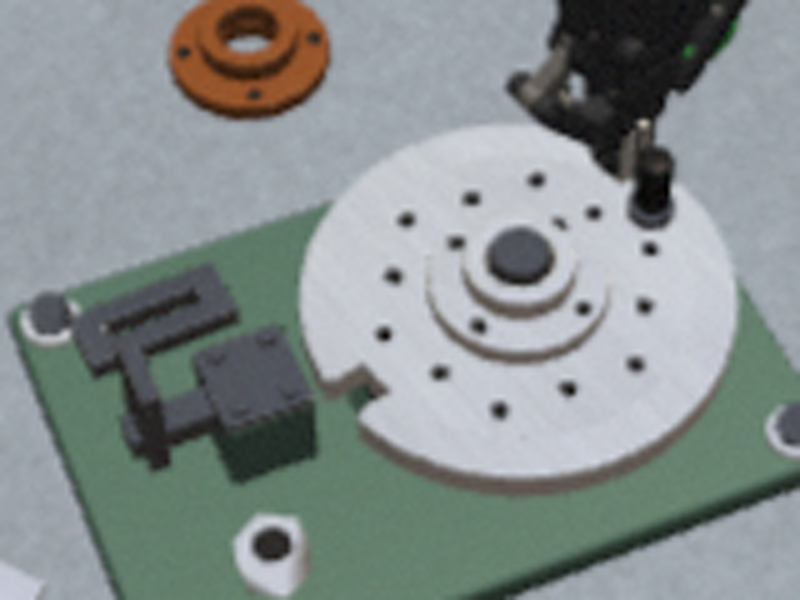

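```bash
cat >> h.py <<'E'
CS=np.array([.54657,-.0132]);TS=.240
def fx(px,z): # scene pixel -> fixture frame
    w=ray("scene",px,z)[0,:2]-CS; c,s=np.cos(TS),np.sin(TS)
    return np.array([c*w[0]+s*w[1],-s*w[0]+c*w[1]])
E
python3 - <<'E'
from h import *
c=lambda a,b: np.array([a,b])/5-.4+[215,205]
for n,q,z,off in(("slot",c(341,402),.061,-90),("mouthL",c(322,386),.061,-90),("mouthR",c(361,418),.061,-90),("handle",c(655,158),.101,90),("spigot",c(520,253),.093,0)):
    f=fx(q,z); print(n,f,np.hypot(*f),np.degrees(np.arctan2(f[1],f[0]))-off)
E
```

```text
slot [ 0.02146395 -0.09636788] 0.09872927051866728 12.55648896047991
mouthL [ 0.01018777 -0.10094479] 0.1014575839388996 5.7630169428746285
mouthR [ 0.03281034 -0.09142915] 0.09713808602253601 19.741075038670246
handle [-0.02051683  0.07624263] 0.0789549156611658 15.06145702836514
spigot [-0.00074449 -0.00019171] 0.0007687750571448631 -165.55954180169664
```

>>> jog_arm(
  deltas="0 -0.1 -0.15 0.04 0 0 0;0 -0.1 -0.45 0.075 0 0 0;0 -0.15 -0.7 0.11 0 0 0;0 -0.2 -1.0 0.145 0 0 0;0 -0.25 -1.15 0.165 0 0 0;0 -0.25 -1.3 0.18 0 0 0;0 -0.25 -1.4 0.195 0 0 0;0 -0.25 -1.4 0.195 0 0 0",
)

```text
time_s: 5.65
ee_pos: [0.502, 0.0541, 0.0764]
orientation: [-3.033, 1.57, 0.407]
wrist_force: [-0.8, 0.0, 0.9]
width: -0.0002
```

Run:
```python
from h import *
p,M,s=tool();print(p,s["wrist_force"])
im=optics.grab_frame("scene"); x,y=(215,205)
cv2.imwrite(f"pics/scene6.png",cv2.resize(im[y:y+120,x:x+160],None,fx=5,fy=5,interpolation=cv2.INTER_CUBIC))
arc([108,107,106,105,104,103,102,101,100])
```

```text
[0.50199979 0.05411376 0.07644505] [-0.75155952  0.03835737  0.88795505]
108.0 [ 0.04 -0.25  0.14] [-0.016 -0.001 -0.   ]
107.0 [ 0.04 -0.28  0.01] [ 0.002 -0.001 -0.   ]
106.0 [ 0.04 -0.31 -0.13] [ 0.019 -0.001 -0.   ]
105.0 [ 0.04 -0.35 -0.27] [ 0.037 -0.001  0.   ]
104.0 [ 0.04 -0.37 -0.4 ] [ 0.054 -0.001  0.   ]
103.0 [ 0.04 -0.4  -0.54] [ 0.072 -0.001  0.   ]
102.0 [ 0.04 -0.42 -0.68] [ 0.089 -0.001  0.   ]
101.0 [ 0.04 -0.45 -0.82] [ 0.106 -0.001  0.   ]
100.0 [ 0.04 -0.46 -0.96] [ 0.124 -0.001  0.   ]
```

View pics/scene6.png

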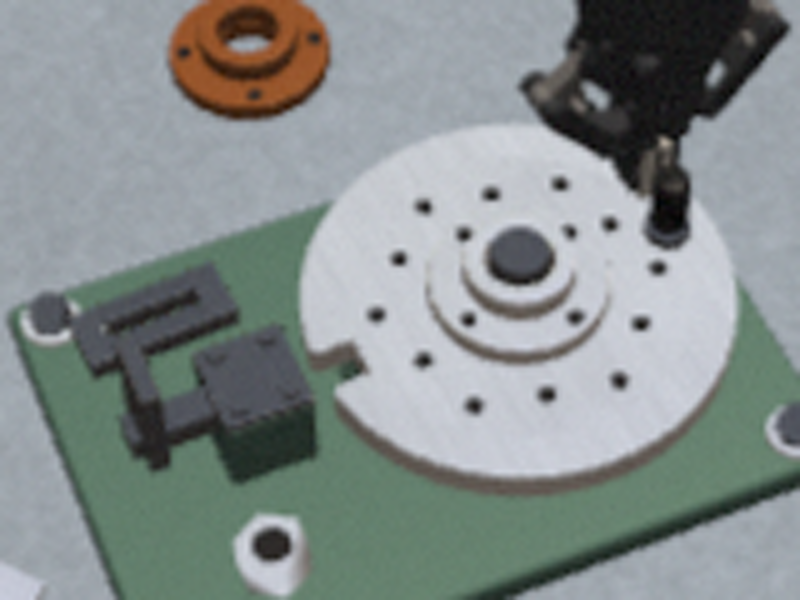

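Run:
```python
from h import *
c=lambda a,b: np.array([a,b])/5-.4+[215,205]
for n,q,z,off in(("slot",c(322,373),.061,-90),("mouthL",c(307,357),.061,-90),("mouthR",c(337,389),.061,-90),("handle",c(674,175),.101,90),("spigot",c(520,253),.093,0)):
    f=fx(q,z); print(n,f,np.hypot(*f),np.degrees(np.arctan2(f[1],f[0]))-off)
```

```text
slot [ 0.00367691 -0.09837384] 0.0984425319229718 2.1405451643176576
mouthL [-0.00706965 -0.10135386] 0.1016001251637458 -3.990039811160159
mouthR [ 0.01432287 -0.09542171] 0.09649066387984663 8.536413247801065
handle [-0.00812544  0.07975651] 0.08016934049119255 5.817114122006359
spigot [-0.00074449 -0.00019171] 0.0007687750571448631 -165.55954180169664
```

>>> jog_arm(
  deltas="0 -0.05 -0.15 0.02 0 0 0;0 -0.05 -0.3 0.035 0 0 0;0 -0.1 -0.45 0.055 0 0 0;0 -0.1 -0.45 0.055 0 0 0;0 -0.1 0 0.055 0 0 0;0 -0.1 1 0.055 0 0 0;-4 -0.1 1.5 0.055 0 0 0;-8 -0.1 1.5 0.055 0 0 0;-10 -0.1 1.5 0.055 0 0 0;-10 -0.1 1.5 0.055 0 0 0",
)

```text
time_s: 6.53
ee_pos: [0.4888, 0.0506, 0.1811]
orientation: [2.935, 1.563, 0.037]
wrist_force: [0.7, 0.6, 0.8]
width: -0.0003
```

Run:
```python
from h import *
p,M,s=tool();print(p,s["wrist_force"],s["joints"])
t=F(.0,-.225); yaw0=np.arctan2(M[1,1],M[0,1])
print(yaw0,TH,t, delta([*t,.17],TH-np.pi), delta([*t,.17],TH+np.pi/2),delta([*t,.17],TH))
```

```text
[0.48877829 0.05060754 0.18105541] [0.73745808 0.55904223 0.79948479] [2.85869103e-02 2.15326364e-01 1.74997726e+00 7.14851984e-05
 1.16819185e+00 1.35625592e+00]
-1.3277033297665626 0.239 [ 0.59626451 -0.23060442] (array([ 1.18, 29.88, -3.65]), array([ 1.575, -0.008,  0.005])) (array([ 1.18, 29.88, -3.65]), array([-3.137e+00,  3.000e-03, -1.200e-02])) (array([ 1.18, 29.88, -3.65]), array([-1.567, -0.005, -0.008]))
```

>>> jog_arm(
  deltas="0 29.9 -3.7 -1.567 0 0 0;0 29.9 -3.7 -1.567 0 0 0;0 29.9 -3.7 -1.567 0 0 0;0 29.9 -3.7 -1.567 0 0 0;0 29.9 -3.7 -1.567 0 0 0;0 29.9 -3.7 -1.567 0 0 0;0 29.9 -3.7 -1.567 0 0 0;0 29.9 -3.7 -1.567 0 0 0;0 29.9 -3.7 -1.567 0 0 0;0 29.9 -3.7 -1.567 0 0 0;0 29.9 -3.7 -1.567 0 0 0;0 29.9 -3.7 -1.567 0 0 0",
)

```text
time_s: 7.53
ee_pos: [0.5947, -0.2309, 0.1754]
orientation: [-2.238, 1.57, 2.617]
wrist_force: [-0.2, -0.1, -0.2]
width: -0.0002
```

>>> jog_arm(
  deltas="0 0 0 -0.1 0 0 0;0 0 0 -0.1 0 0 0;0 0 0 -0.1 0 0 0",
)

```text
time_s: 7.78
ee_pos: [0.5948, -0.2307, 0.1758]
orientation: [-2.281, 1.57, 2.665]
wrist_force: [-0.5, -0.0, 0.5]
width: -0.0002
```

Run:
```python
from h import *
p,M,s=tool();print(p,s["wrist_force"],s["joints"])
t=F(.0,-.225); yaw0=np.arctan2(M[1,1],M[0,1])
print(yaw0,t, delta([*t,.08],TH))
for n,(x,y) in(("scene",(215,205)),("top",(230,165))):
    im=optics.grab_frame(n)
    cv2.imwrite(f"pics/{n}7.png",cv2.resize(im[y:y+120,x:x+160],None,fx=5,fy=5,interpolation=cv2.INTER_CUBIC))
```

```text
[ 0.59479606 -0.23071289  0.1758016 ] [-0.46417822 -0.01476444  0.51925487] [-4.27428092e-01  5.41628487e-01  1.31181142e+00  2.13268617e-05
  1.28857268e+00 -6.61220389e-01]
0.2337863972248733 [ 0.59626451 -0.23060442] (array([9.58, 0.15, 0.03]), array([-0.005, -0.   ,  0.   ]))
```

View pics/scene7.png

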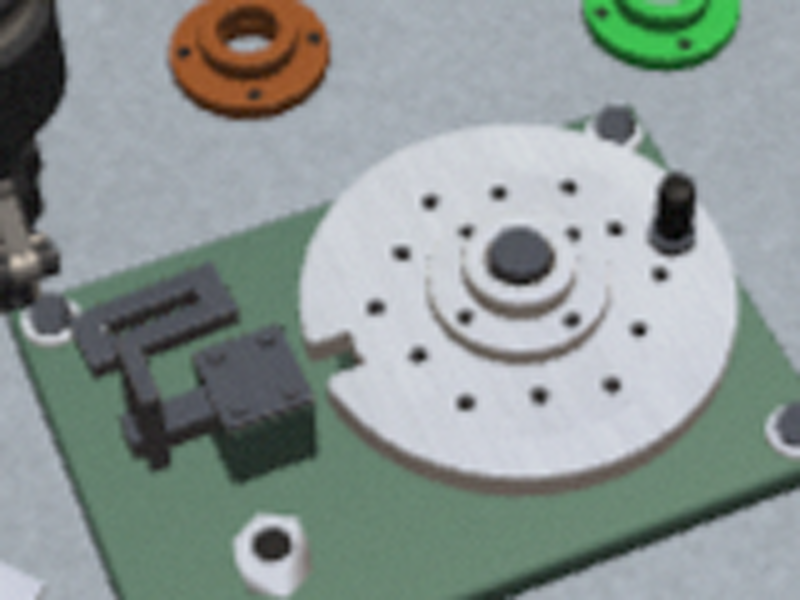

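View pics/top7.png

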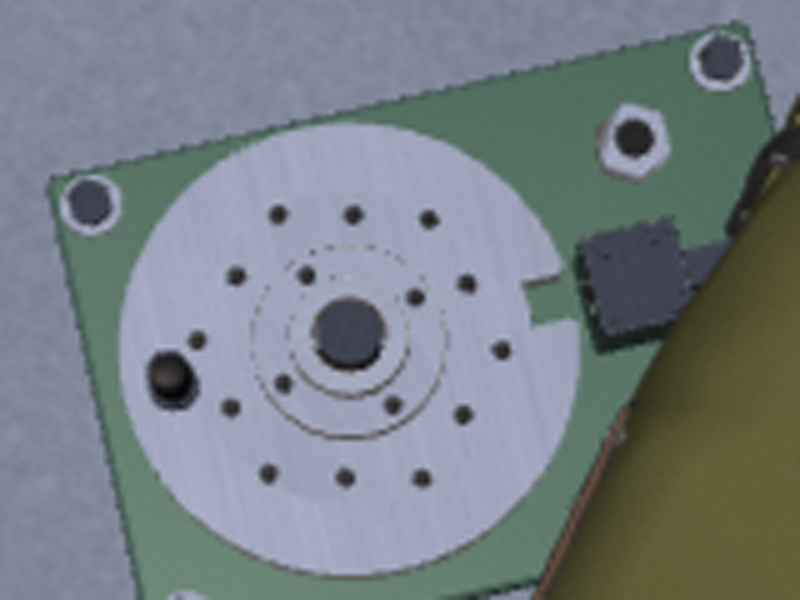

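Run:
```python
from h import *
ct=np.array([.54152,-.01142]);th=.2383
def ft(px,z):
    w=ray("top",px,z)[0,:2]-ct; c,s=np.cos(th),np.sin(th)
    return np.array([c*w[0]+s*w[1],-s*w[0]+c*w[1]])
c=lambda a,b: np.array([a,b])/5-.4+[230,165]
for n,q,z,off in(("mouth",c(570,297),.061,-90),("floor",c(530,305),.061,-90),("handle",c(173,373),.101,90),("guide",c(635,279),.068,-90),("spigot",c(349,332),.093,0)):
    f=ft(q,z); print(n,f,np.hypot(*f),np.degrees(np.arctan2(f[1],f[0]))-off)
c=lambda a,b: np.array([a,b])/5-.4+[215,205]
for n,q,z,off in(("mouth",c(318,365),.061,-90),("handle",c(678,182),.101,90),("guide",c(255,367),.068,-90)):
    f=fx(q,z); print(n,f,np.hypot(*f),np.degrees(np.arctan2(f[1],f[0]))-off)
```

```text
mouth [-0.00013111 -0.09897647] 0.09897655614759385 -0.07589486785988697
floor [ 0.00045049 -0.08112429] 0.0811255413011445 0.31816464239661
handle [-0.00059415  0.07581366] 0.07581599122081413 0.44901671638368157
guide [-0.00021996 -0.1275418 ] 0.12754198897147928 -0.09881363243864882
spigot [ 0.00090871 -0.00020912] 0.0009324586656569116 -12.959960116577731
mouth [-0.00106358 -0.09842372] 0.09842946258213725 -0.6191191880918012
handle [-0.00374755  0.07959893] 0.07968709947575384 2.6955167460358638
guide [-0.00650953 -0.12598192] 0.12614998333566824 -2.9578641558559724
```

>>> jog_arm(
  deltas="4 0.1 0.2 0 0 0 0;7 0.1 0.2 0 0 0 0;9.5 0.1 0.2 0 0 0 0;9.5 0.1 0.2 0 0 0 0;9.5 0.1 0.2 0 0 0 0",
)

```text
time_s: 8.3
ee_pos: [0.5961, -0.2323, 0.0809]
orientation: [-2.23, 1.569, 2.718]
wrist_force: [0.4, -0.2, 1.0]
width: 0.0003
```

Run:
```python
from h import *
p,M,s=tool();print(p,s["wrist_force"])
for y in(-.205,-.199,-.185,-.175,-.171): print(y,delta([*F(0,y),.08],TH))
im=optics.grab_frame("scene");x,y=(190,205)
cv2.imwrite("pics/scene8.png",cv2.resize(im[y:y+120,x:x+140],None,fx=5,fy=5,interpolation=cv2.INTER_CUBIC))
```

```text
[ 0.59612642 -0.23234139  0.08090135] [ 0.42074247 -0.1752727   0.96798544]
-0.205 (array([ 0.09,  0.05, -2.17]), array([-0.004, -0.001,  0.001]))
-0.199 (array([ 0.09,  0.04, -2.77]), array([-0.004, -0.001,  0.001]))
-0.185 (array([ 0.09,  0.04, -4.17]), array([-0.004, -0.001,  0.001]))
-0.175 (array([ 0.1 ,  0.04, -5.17]), array([-0.004, -0.001,  0.001]))
-0.171 (array([ 0.1 ,  0.03, -5.57]), array([-0.004, -0.001,  0.001]))
```

View pics/scene8.png

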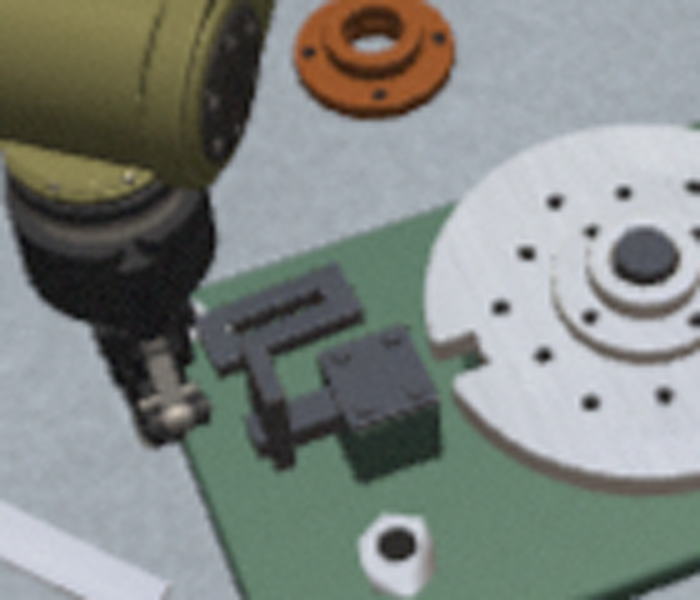

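>>> jog_arm(
  deltas="0 0 -0.8 0 0 0 0;0 0 -1.6 0 0 0 0;0 0 -2.2 0 0 0 0;0 0 -2.5 0 0 0 0;0 0 -2.75 0 0 0 0;0 0 -3 0 0 0 0;0 0 -3.25 0 0 0 0;0 0 -3.5 0 0 0 0;0 0 -3.75 0 0 0 0;0 0 -4 0 0 0 0;0 0 -4 0 0 0 0",
)

```text
time_s: 9.27
ee_pos: [0.587, -0.1932, 0.0814]
orientation: [2.092, 1.571, 0.758]
wrist_force: [0.6, -0.3, -0.7]
width: -0.0001
```

Run:
```python
from h import *
p,M,s=tool();print(p,s["wrist_force"])
for y in(-.185,-.175,-.171): print(y,delta([*F(0,y),.08],TH))
im=optics.grab_frame("scene");x,y=(190,205)
cv2.imwrite("pics/scene9.png",cv2.resize(im[y:y+120,x:x+140],None,fx=5,fy=5,interpolation=cv2.INTER_CUBIC))
```

```text
[ 0.5869987  -0.1932491   0.08136851] [ 0.64899045 -0.27322516 -0.70583334]
-0.185 (array([ 0.14,  0.02, -0.15]), array([-0.002, -0.   , -0.   ]))
-0.175 (array([ 0.14,  0.01, -1.15]), array([-0.002, -0.   , -0.   ]))
-0.171 (array([ 0.14,  0.01, -1.55]), array([-0.002, -0.   , -0.   ]))
```

View pics/scene9.png

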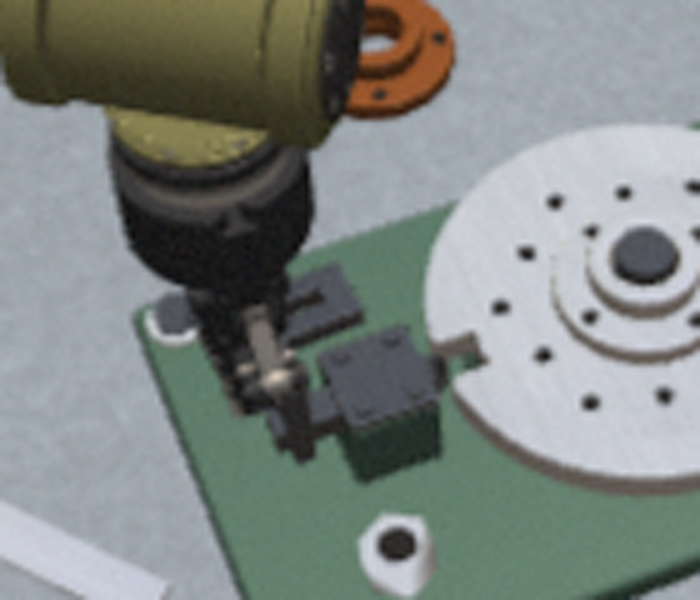

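Pushing nicely, nose starting into the slot. Continue, slowly near the end.

>>> jog_arm(
  deltas="0 0 -0.2 0 0 0 0;0 0 -0.4 0 0 0 0;0 0 -0.6 0 0 0 0;0 0 -0.8 0 0 0 0;0 0 -1 0 0 0 0;0 0 -1.1 0 0 0 0;0 0 -1.2 0 0 0 0",
)

```text
time_s: 9.9
ee_pos: [0.5841, -0.1817, 0.0812]
orientation: [-2.006, 1.571, 2.944]
wrist_force: [1.1, -3.5, -0.1]
width: 0.0002
```

>>> jog_arm(
  deltas="0 0 -0.1 0 0 0 0;0 0 -0.1 0 0 0 0",
)

```text
time_s: 10.07
ee_pos: [0.5839, -0.1807, 0.0812]
orientation: [-2.429, 1.57, 2.521]
wrist_force: [0.6, -0.6, -0.7]
width: 0.0
```

Run:
```python
from h import *
p,M,s=tool();print(p,s["wrist_force"])
for y in(-.175,-.171): print(y,delta([*F(0,y),.08],TH))
im=optics.grab_frame("scene");x,y=(190,205)
cv2.imwrite("pics/scene10.png",cv2.resize(im[y:y+120,x:x+140],None,fx=5,fy=5,interpolation=cv2.INTER_CUBIC))
```

```text
[ 0.5838533  -0.18067782  0.08115918] [ 0.58660627 -0.63884933 -0.68140941]
-0.175 (array([0.12, 0.02, 0.14]), array([-0.002, -0.   ,  0.   ]))
-0.171 (array([ 0.12,  0.02, -0.26]), array([-0.002, -0.   ,  0.   ]))
```

View pics/scene10.png

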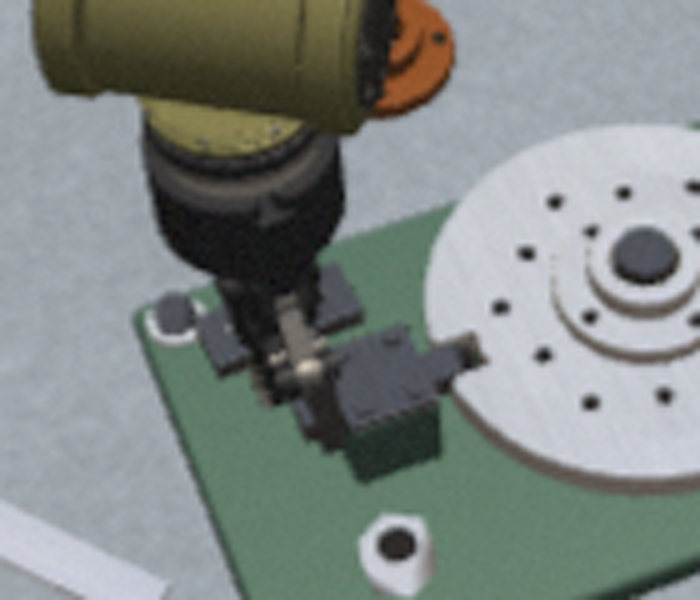

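Not at the stop yet (force low). Millimetre steps, until the force rises.

>>> jog_arm(
  deltas="0 0 -0.1 0 0 0 0;0 0 -0.2 0 0 0 0",
)

```text
time_s: 10.28
ee_pos: [0.5835, -0.179, 0.0813]
orientation: [-0.168, 1.571, -1.502]
wrist_force: [1.1, -2.0, -1.5]
width: -0.0001
```

>>> jog_arm(
  deltas="0 0 -0.1 0 0 0 0",
)

```text
time_s: 10.37
ee_pos: [0.5833, -0.1785, 0.0813]
orientation: [0.179, 1.57, -1.155]
wrist_force: [2.9, -11.7, -4.8]
width: -0.0
```

>>> jog_arm(
  deltas="0 0 -0.1 0 0 0 0",
)

```text
time_s: 10.45
ee_pos: [0.5833, -0.1784, 0.0814]
orientation: [0.269, 1.568, -1.065]
wrist_force: [5.0, -19.3, -5.9]
width: -0.0001
```

>>> jog_arm(
  deltas="0 0 0 0 0 0 0;0 0 0.2 0 0 0 0;0 0 1 0 0 0 0;0 0 3 0 0 0 0;0 0 4 0 0 0 0;-4 0 5 0 0 0 0;-8 0 5 0 0 0 0;-12 0 5 0 0 0 0;-12 -2 9 0 0 0 0;-12 -4 13 0 0 0 0;-12 -6 17 0 0 0 0;-12 -6 17 0 0 0 0",
)

```text
time_s: 11.45
ee_pos: [0.5625, -0.3617, 0.2011]
orientation: [-0.756, 1.57, -2.094]
wrist_force: [-0.1, 0.5, -0.2]
width: -0.0001
```

>>> jog_arm(
  deltas="0 -4 2 0 0 0 0;0 -8 3 0 0 0 0;0 -12 3 0 0 0 0;0 -12 3 0 0 0 0;0 -12 3 0 0 0 0",
)

```text
time_s: 11.87
ee_pos: [0.4535, -0.4146, 0.2017]
orientation: [2.285, 1.571, 0.948]
wrist_force: [0.6, -0.3, 0.7]
width: -0.0001
```

Run:
```python
from h import *
p,M,s=tool();print(p,s["wrist_force"],s["time_s"],s["joints"])
for n,(x,y) in(("scene",(215,205)),("top",(230,165))):
    im=optics.grab_frame(n); cv2.imwrite(f"pics/{n}11f.png",im)
    cv2.imwrite(f"pics/{n}11.png",cv2.resize(im[y:y+120,x:x+160],None,fx=5,fy=5,interpolation=cv2.INTER_CUBIC))
```

```text
[ 0.45347422 -0.41460319  0.20166736] [ 0.56134347 -0.31970285  0.68531409] 11.8667 [-8.00347239e-01  4.67099259e-01  1.36114509e+00  2.47755290e-04
  1.31339131e+00 -1.03440396e+00]
```

View pics/scene11.png

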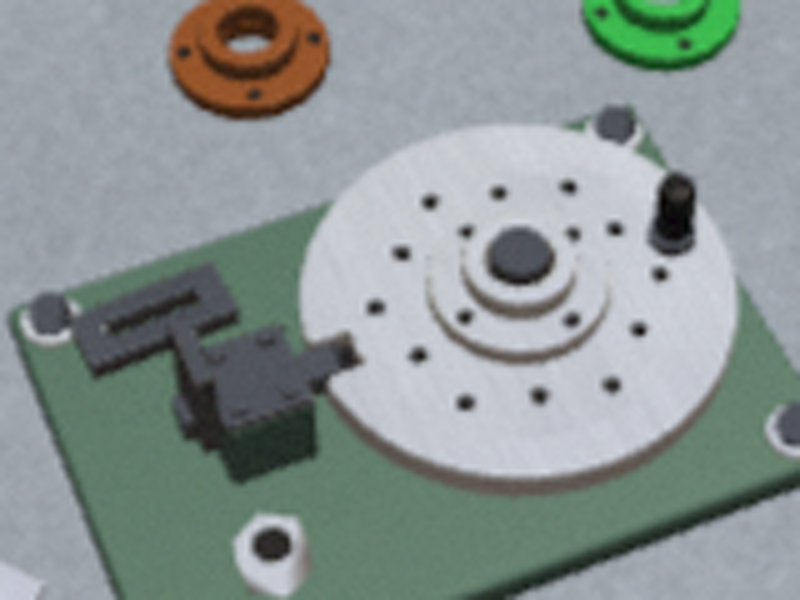

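View pics/top11.png

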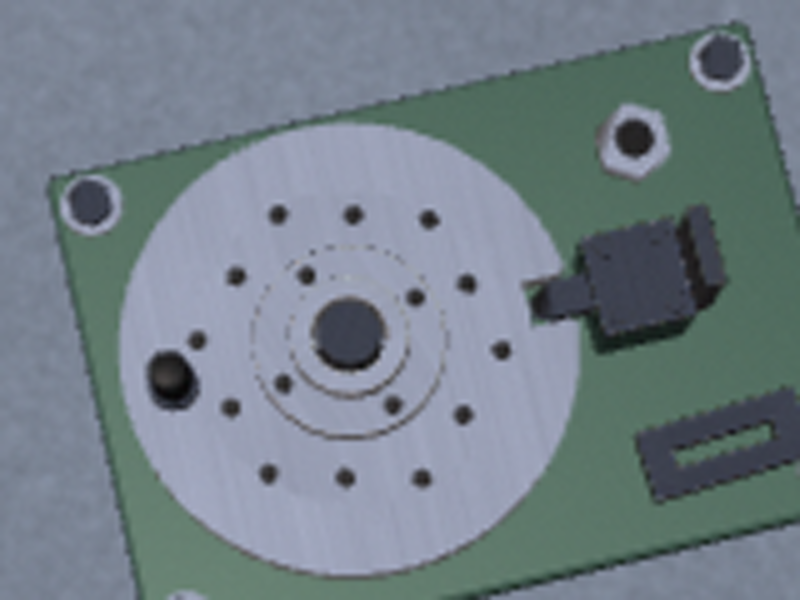

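View pics/top11f.png

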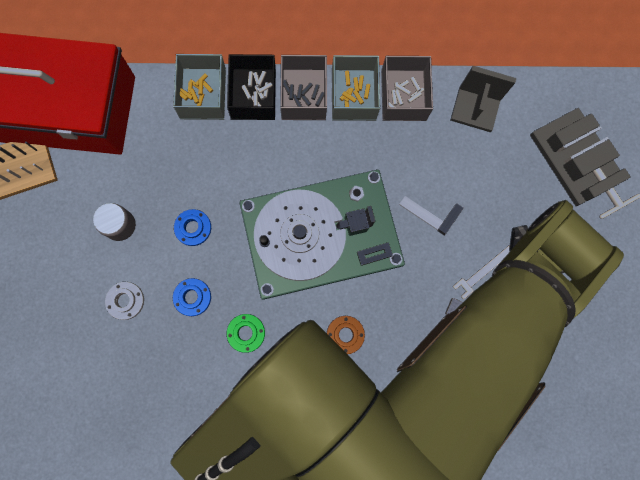

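```bash
python3 -c "
from plant import sign_off; print(sign_off())"
```

```text
the job is handed in; nothing more can be done
None
```

I turned the table about 67° clockwise, pushing its handle with the shut fingertips. I then pushed the locking bolt in by its tab until it hit the stop, backed the hand away and handed the job in at about 12 s of the 64 s. No verdict was reported.

**Slot alignment:** in the top view, before pushing the bolt, the slot mouth was 0.1 mm off the bolt line. The scene view put it about 1 mm off.

**Bolt home:** the fingers stopped advancing while the force rose to about 20 N (limit 38 N). After I withdrew the hand, both views show the nose in the slot, close to its floor. I judged the travel from these signs and did not measure it directly.

**Forces:** pushing the handle showed only 2 to 3.5 N at the wrist, read at the end of each move.

**Other things:** in the final pictures the flange sits on its spigot and the nut, strap, square, tin and spare flange look unmoved. The arm hides most of the wrench and all of the brush in the last top view. The hand passed only at about 0.2 m height on that side.

**Disagreement:** the scene camera put the fixture about 5 mm farther from the robot in x than the top camera did. It also read the handle as 2.7° off line while reading the slot as −0.6° off. I trusted the top view, and the bolt went home without trouble.

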